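Crush the old lime with the key-operated waste crusher

ROBOT

A 6-joint arm with a two-finger parallel gripper is mounted at the origin on a cart in front of the work surface, level with it; the furniture and walls round the work are solid. World frame = base frame: x ahead of the robot, y to its left, z up, the work surface at z = 0. Lengths are in m, angles in rad, forces in N, time in s.
With the tool pointing down it reaches from about 0.25 to 0.725 m from the base axis. Payload 4 kg.
Tool frame: the origin (TCP) lies midway between the tips of the shut fingers; the grasp point (between the pads) lies 19 mm behind it; z points along the fingers, y is the direction in which the jaws open and shut (so a half turn about z gives the same grasp; the last joint's range is limited). The gripper opens to 85 mm and grips with 20 to 120 N. Pads are 22 mm wide; open, the fingers measure 114 mm over their backs; the gripper's body (76 mm by 85 mm) begins 54 mm behind the grasp point. The pads swing forward as they close: fully open they stand 13 mm farther back than shut.
Start: joints at [0, 0.241, 0.005, 1.335, 0, 1.571], TCP at [0.5, -0, 0.231] pointing down, gripper open.
Joint ranges: [-2.72, 2.72], [-1.05, 1.87], [-1.09, 1.28], [-1.99, 2.15], [-1.42, 1.44], [-3.14, 3.14]. Speed limits (rad/s): [2.79, 2.79, 3.14, 3.14, 3.14, 3.14].

INTERFACE

Orientations are given as a unit quaternion [w, x, y, z].
In Python, from plant import arm gives the robot as it stands.
- The arm moves only by the tool servo_tool, never from a script. Its argument "rows" is a list of rows, each an object of numbers: "x", "y", "z": the shift along the tool's x, y, z in cm; "ax", "ay", "az": the turn, a rotation vector about the tool's x, y, z in rad; "jaw": the gripper command: -1 is shut, 1 is fully open, values between are in proportion. A call has exactly 10 rows; each row is the pose to reach, as a shift and turn from the pose measured when the call began, along the tool's axes at that moment; what a row does not reach only later rows make up. A row lasts 1/8 s, in which the tool goes at most 62.5 mm and 10.7 degrees, less where a joint would pass 70% of its speed; a pose out of reach is approached as far as the arm can. A call with a gripper value outside its range is refused whole. The fingers move at their own pace and stop on an object; "force" is the grip in N (left out, the last holds). Time passes only in rows, so rows that repeat a pose let the fingers close, or fill a call up. It gives the time, the measured TCP pose, the force and the opening at its end, in the units of the state.
- arm.get_obs(): the state, without advancing time (a new reading comes with each control period).
- arm.read_camera(name): name is "scene" or "side" or "wrist"; returns the picture (480x640x3 uint8, red, green, blue); there is no depth.
- arm.camera_info(name): a dict with "fx", "fy", "cx", "cy" (pixels), "position" and "rotation" of the camera in the world; the wrist camera has in their place "T_tool_cam" (4x4, takes a point from camera to tool coordinates, whose origin is the TCP and whose axes are the flange's). Camera axes: x right, y down, z forward; pixel columns grow to the right and rows downward; lengths in m; the calibration is good to about 2 mm. A picture is of the moment at which its call begins: read the wrist's pose just before it. camera_info takes no time and is no camera call.
- arm.hand_in(): hands the job in, once; it reports no verdict.
The state is a dict: "t": time; "q": joint angles; "qvel": joint speeds; "joint_efforts": joint torques, N m; "eef_pos": TCP position; "tool_rot": TCP orientation; "wrist_force": force on the tool from outside, world axes, zero at the start; "torque": the same for the moment, N m; "grip_width": finger opening in m.
Only numpy, scipy, OpenCV 4.12 (cv2) and the standard library are available. Lean on these libraries where they do the work, as an engineer would, in place of code of your own. Each camera call takes 0.05 s, during which the arm holds its last target. There are 200 camera calls.

TASK

Drop the lime (the smallest of the three fruits on the front of the worktop) into the open hopper of the food-waste crusher and let go of it. Then take the key from its wooden stand, push it fully home in the crusher's keyhole past the sticky pins, turn it a quarter turn clockwise to the stop, and finish while still holding the key turned there, because the switch springs back when let go. Leave the two lemons, the salt shaker and the jar where they are.

Things in the scene. Friction and masses are not known exactly. Their poses are not given: they have to be found in the camera images.
- crusher: White food-waste crusher fixed to the worktop, 230 mm along its own x, 140 mm along y. Origin at the centre of its underside. Its +x half is an open hopper 110 mm high; its -x part (the side facing the robot) is a lower flat metal deck 90 mm high, 90 by 140 mm, with the keyhole in the middle.
- hopper (a point): Centre of the hopper's open mouth, at rim height (110 mm above the worktop). Mouth 130 by 130 mm inside, walls 5 mm, inner floor about 100 mm below the rim, with three round bars on it. Axes as the crusher's.
- keyhole (a point): Centre of the keyhole at the deck's upper face (90 mm above the worktop). Axes as the crusher's: the slot is 23 mm long along y, 9 mm wide along x, its edge bevelled 3 mm. The fixed deck plate is 8 mm thick; below it a sprung plug continues the slot (21.5 by 8 mm). The key goes straight down, bow plane along y, until its tip stands on the plug's floor, 24 mm below this point.
- switch (a joint): Rotation of the sprung plug in the lock about the vertical: 0 at rest, growing as it turns clockwise seen from above, end stop at 1.57 rad (a quarter turn). A spring (0.10 Nm at rest, 0.15 Nm at the stop) turns it back when the key is let go. The key has about 0.1 rad of play in the plug, so turn it about 1.7 rad to reach the stop.
- key_stand: Wooden block 46 x 46 x 45 mm fixed to the worktop, origin at the centre of its underside. The key stands upright in a slot in its middle (23 mm along the block's x, 9 mm along y, 34 mm deep), loosely.
- key_bow (a point): Centre of the key's flat bow (finger grip), 60 mm above the tip. The bow is an upright frame 36 mm wide along x, 9 mm thick along y, 32 mm high (16 mm above and below this point), with an open middle; grasp it across the 9 mm. Axes as the key's: z up, from tip to bow. The key looks the same after half a turn.
- key_tip (a point): Centre of the foot of the key's bit, 60 mm below key_bow, on the key's axis. When it is about 10 to 19 mm down the keyhole, two stiff pins make the key stick (5 to 15 N if pushed straight; they stay where pushed): press on, rocking it about its axis by up to 0.1 rad each way, which eases it. The key can turn only with its tip more than 20 mm down, when the bit is below the deck plate.
- lime_mid (a point): Centre of the lime, lying on the worktop; 60 mm long along its x, 48 mm across and 48 mm high; about 60 g. The smallest of the three fruits on the front of the worktop; they may have changed places.
- lemon_a_mid (a point): Centre of a lemon lying on the worktop, 76 x 56 x 55 mm. To be left alone.
- lemon_b_mid (a point): Centre of the other lemon, 78 x 55 x 56 mm. To be left alone.
- salt: Salt shaker, 44 mm across, 90 mm high, origin at its underside. To be left alone.
- jar: Empty glass jar with lid, 56 mm across, 70 mm high, origin at its underside. To be left alone.
- lime: The lime itself (see lime_mid); origin at its underside.
- key: Steel key, 76 mm long, 60 g, upright in its stand, bow up; origin at its tip. Stem 6 mm round; at its foot a flat double bit, 20 mm along x, 6 mm along y, 12 mm high.
Not all that is in view belongs to the job. Several things have the shape of the lime; the one meant has the colours described above.

How it is judged:
By the outcome, as a careful person would: the job done as asked, in the order asked, and still so for the second after the job is handed in, while the arm keeps its last pose, push and grip.
It also fails if it takes over 64 s, if anything falls off the work surface, if the arm or the gripper's body presses on something with over 40 N, if the wrist force passes 120 N, or if a joint passes its speed limit or range.

## Working session

There is one attempt and no reset: what is moved stays moved. The work goes in short steps, Python scripts to look and compute and a tool call to move; the robot and the scene stay as the last step left them, time stands still between calls to the robot, and variables do not carry over. Pictures are saved under pics/ and viewed, about 8 in all and at most 12, crops included, and the job is handed in when it is done.

Besides the shell and the picture viewer there is one more tool, called after "Request:" by a JSON object that holds its "name" and its "arguments". servo_tool: Moves the arm, as the interface text tells. Its arguments: {"type":"object","properties":{"rows":{"type":"array","items":{"type":"object","properties":{"x":{"type":"number"},"y":{"type":"number"},"z":{"type":"number"},"ax":{"type":"number"},"ay":{"type":"number"},"az":{"type":"number"},"jaw":{"type":"number"}}}},"force":{"type":"number"}},"required":["rows"]}

```bash
mkdir -p pics; ls
cat > h.py <<'E'
import numpy as np, cv2
from plant import arm
from scipy.spatial.transform import Rotation as R
def rot(q): return R.from_quat([q[1],q[2],q[3],q[0]]).as_matrix()
def cam(n,o=None):
    i=arm.camera_info(n)
    if 'T_tool_cam' in i:
        o=o or arm.get_obs(); T=np.array(i['T_tool_cam']); M=rot(o['tool_rot'])
        return i,M@T[:3,:3],M@T[:3,3]+np.array(o['eef_pos'])
    r=np.array(i['rotation']); r=r if r.shape==(3,3) else rot(r)
    return i,r,np.array(i['position'])
def px(n,u,v,z,o=None):
    i,r,p=cam(n,o); d=r@np.array([(u-i['cx'])/i['fx'],(v-i['cy'])/i['fy'],1]); return p+d*(z-p[2])/d[2]
def proj(n,P,o=None):
    i,r,p=cam(n,o); c=r.T@(np.array(P)-p); return np.array([i['fx']*c[0]/c[2]+i['cx'],i['fy']*c[1]/c[2]+i['cy']])
def tool(P,o=None):
    o=o or arm.get_obs(); return rot(o['tool_rot']).T@(np.array(P)-o['eef_pos'])*100
def snap(n,f):
    o=arm.get_obs(); im=arm.read_camera(n)[:,:,::-1].copy(); cv2.imwrite(f'pics/{f}.png',im); return im,o
E
python3 - <<'E'
from h import *
print(arm.get_obs())
for n in ['scene','side','wrist']:
    snap(n,n+'0'); print(arm.camera_info(n))
E
```

```text
pics
{'t': 0.0, 'q': array([6.33406183e-05, 2.41413218e-01, 3.70605357e-03, 1.33521328e+00,
       2.93580566e-05, 1.57082188e+00]), 'qvel': array([ 0.0022075 ,  0.00159116, -0.00126768, -0.00016583,  0.00011059,
       -0.00138018]), 'joint_efforts': array([ 5.50268451e-04, -3.72315860e+01,  2.52406776e+01,  1.67737965e-02,
        2.29149265e-05,  1.14679995e-05]), 'eef_pos': array([4.99353278e-01, 4.05395156e-05, 2.30405920e-01]), 'tool_rot': array([-0.00076134,  0.70709303,  0.70711973, -0.00074064]), 'wrist_force': array([-0.60942748,  0.77284033, -0.16067221]), 'torque': array([-0.02866272,  0.02114141,  0.07726973]), 'grip_width': 0.08547546625888815}
{'fx': 547.4704868771025, 'fy': 547.4704868771025, 'cx': 317.7552298016703, 'cy': 230.68502419322027, 'position': array([-0.00340863, -0.74361805,  0.75842763]), 'rotation': array([-0.43966501,  0.84636199, -0.2695565 ,  0.13306142])}
{'fx': 546.3503744019936, 'fy': 546.3503744019936, 'cx': 320.5939388688893, 'cy': 237.45554930293022, 'position': array([0.28403356, 1.11886908, 0.55012011]), 'rotation': array([ 0.05000085, -0.08399234,  0.8210516 , -0.56242286])}
{'fx': 425.76720281942306, 'fy': 425.76720281942306, 'cx': 322.1482602381937, 'cy': 242.02425858409015, 'T_tool_cam': array([[ 1.22285674e-03, -9.66216407e-01, -2.57729238e-01,
         6.56616193e-02],
       [ 9.99998817e-01,  1.42212470e-03, -5.86758900e-04,
         5.01946414e-04],
       [ 9.33459191e-04, -2.57728215e-01,  9.66217002e-01,
        -1.43413734e-01],
       [ 0.00000000e+00,  0.00000000e+00,  0.00000000e+00,
         1.00000000e+00]])}
```

View pics/scene0.png

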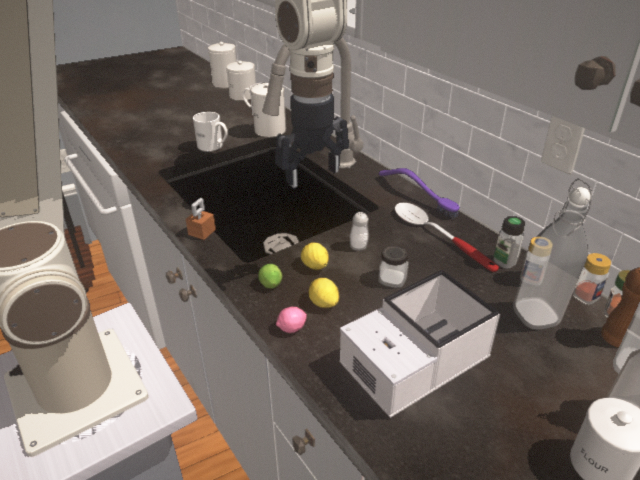

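View pics/wrist0.png

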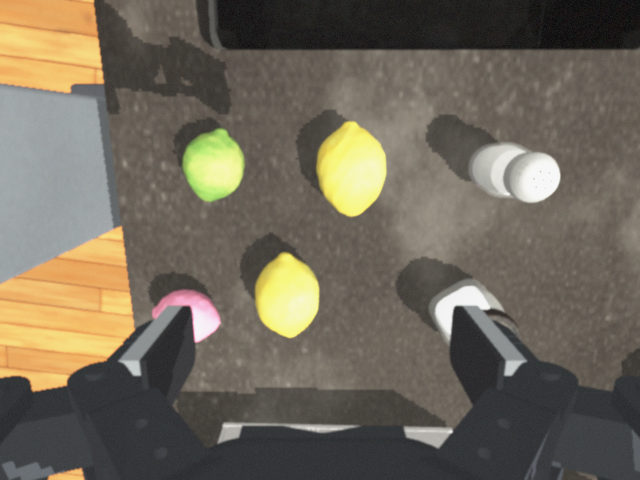

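The candidates for the lime in the scene picture are:
- Green fruit at (270,276).
- Pink fruit at (291,320), about the same size.
- Yellow lemons at (315,256) and (323,292).

The lime is the green one, at (213,165) in the wrist view with its long axis roughly along world y. I'll check it in a close crop together with the crusher and the stand.

Run:
```python
from h import *
im=cv2.imread('pics/scene0.png'); w=cv2.imread('pics/wrist0.png')
a=cv2.resize(im[270:410,330:500],None,fx=3.2,fy=3.2,interpolation=cv2.INTER_CUBIC) #544x448
b=cv2.resize(im[190:245,175:230],(250,250),interpolation=cv2.INTER_CUBIC)
c=cv2.resize(w[115:215,165:265],(250,250),interpolation=cv2.INTER_CUBIC)
o=np.zeros((500,800,3),np.uint8); o[:448,:544]=a; o[:250,548:798]=b; o[250:,548:798]=c
cv2.imwrite('pics/c1.png',o)
print('lime',px('wrist',213,166,.024),px('scene',270,276,.024))
print('stem',px('wrist',220,131,.024))
for n,u,v in [('stand',201,216)]: print(n,px('scene',u,v,.045))
print('kh',px('scene',389,342,.09))
```

```text
lime [0.41067919 0.03607047 0.024     ] [0.40992788 0.03556231 0.024     ]
stem [0.41804027 0.06360406 0.024     ]
stand [0.37889754 0.29681494 0.045     ]
kh [ 0.44485412 -0.29282181  0.09      ]
```

View pics/c1.png

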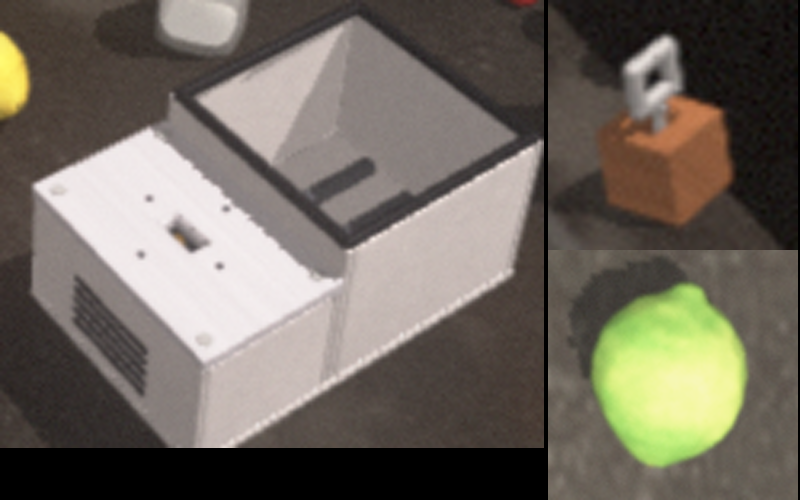

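View pics/side0.png

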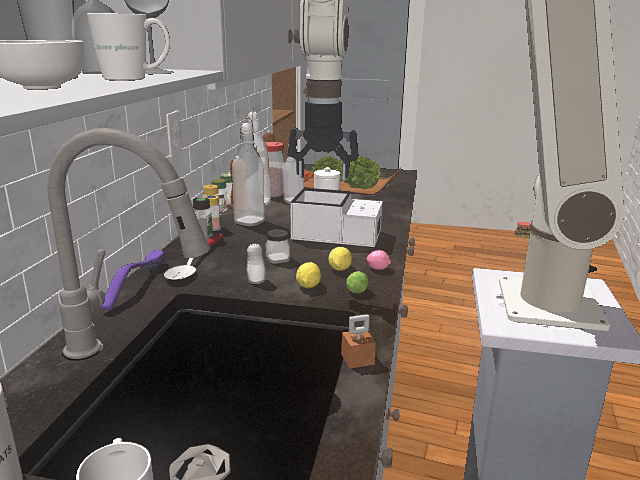

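The close crop confirms the green lime, with its long axis tilted about 0.2 rad from world y. The crop also shows the crusher, with the hopper on the far side and the keyhole in the deck, and the upright key. Both cameras agree on the lime position to within 1 mm, so I'll grasp it now and fit the crusher and stand poses afterwards.

Request:
{"name": "servo_tool", "arguments": {"rows": [{"x": 1.8, "y": -4.4, "z": 2, "az": 0.1, "jaw": 1}, {"x": 3.6, "y": -8.9, "z": 6, "az": 0.2, "jaw": 1}, {"x": 3.6, "y": -8.9, "z": 12, "az": 0.2, "jaw": 1}, {"x": 3.6, "y": -8.9, "z": 17, "az": 0.2, "jaw": 1}, {"x": 3.6, "y": -8.9, "z": 20.5, "az": 0.2, "jaw": 1}, {"x": 3.6, "y": -8.9, "z": 22.5, "az": 0.2, "jaw": 1}, {"x": 3.6, "y": -8.9, "z": 22.5, "az": 0.2, "jaw": -1}, {"x": 3.6, "y": -8.9, "z": 22.5, "az": 0.2, "jaw": -1}, {"x": 3.6, "y": -8.9, "z": 22.5, "az": 0.2, "jaw": -1}, {"x": 3.6, "y": -8.9, "z": 22.5, "az": 0.2, "jaw": -1}], "force": 25}}

```text
$.rows[0]: bad value
```

Run:
```python
from h import *
S=lambda x,y:(330+x/3.2,270+y/3.2)
print('rim corners');
for c in [(175,95),(360,6),(540,142),(345,245)]: print(px('scene',*S(*c),.11))
print('deck');
for c in [(35,185),(203,360),(345,278),(155,130),(187,233)]: print(px('scene',*S(*c),.09))
T=lambda x,y:(175+(x-548)*.22,190+y*.22)
print('stand top');
for c in [(600,128),(670,163),(728,110),(665,92),(660,118)]: print(px('scene',*T(*c),.045))
print('bow')
for c in [(630,70),(675,38),(683,85),(635,118)]: print(px('scene',*T(*c),[.087,.087,.055,.055][[(630,70),(675,38),(683,85),(635,118)].index(c)]))
o=arm.get_obs(); print(o['t'],o['eef_pos'],o['tool_rot'],o['grip_width'],o['wrist_force'])
```

```text
rim corners
[ 0.49048362 -0.22715523  0.11      ]
[ 0.62619211 -0.23193801  0.11      ]
[ 0.62174795 -0.36608096  0.11      ]
[ 0.48735422 -0.35822623  0.11      ]
deck
[ 0.40025495 -0.2212711   0.09      ]
[ 0.39591491 -0.35921556  0.09      ]
[ 0.48681741 -0.3619507   0.09      ]
[ 0.47849401 -0.22623497  0.09      ]
[ 0.44292995 -0.29364023  0.09      ]
stand top
[0.34725169 0.3085614  0.045     ]
[0.36290619 0.25818968 0.045     ]
[0.40834137 0.28488463 0.045     ]
[0.38908727 0.32001809 0.045     ]
[0.37636761 0.29886182 0.045     ]
bow
[0.36040634 0.28638    0.087     ]
[0.39191675 0.30092203 0.087     ]
[0.39407821 0.30571149 0.055     ]
[0.3606621  0.29179078 0.055     ]
0.15 [4.99509457e-01 3.33115306e-06 2.30611919e-01] [-5.71650539e-04  7.07099969e-01  7.07113125e-01 -5.80043928e-04] 0.08491606929030189 [ 0.4541208   0.42065246 -0.7313482 ]
```

Request:
{"name": "servo_tool", "arguments": {"rows": [{"x": 1.8, "y": -4.4, "z": 2, "ax": 0, "ay": 0, "az": 0.1, "jaw": 1}, {"x": 3.6, "y": -8.9, "z": 6, "ax": 0, "ay": 0, "az": 0.2, "jaw": 1}, {"x": 3.6, "y": -8.9, "z": 12, "ax": 0, "ay": 0, "az": 0.2, "jaw": 1}, {"x": 3.6, "y": -8.9, "z": 17, "ax": 0, "ay": 0, "az": 0.2, "jaw": 1}, {"x": 3.6, "y": -8.9, "z": 20.5, "ax": 0, "ay": 0, "az": 0.2, "jaw": 1}, {"x": 3.6, "y": -8.9, "z": 22.5, "ax": 0, "ay": 0, "az": 0.2, "jaw": 1}, {"x": 3.6, "y": -8.9, "z": 22.5, "ax": 0, "ay": 0, "az": 0.2, "jaw": -1}, {"x": 3.6, "y": -8.9, "z": 22.5, "ax": 0, "ay": 0, "az": 0.2, "jaw": -1}, {"x": 3.6, "y": -8.9, "z": 22.5, "ax": 0, "ay": 0, "az": 0.2, "jaw": -1}, {"x": 3.6, "y": -8.9, "z": 22.5, "ax": 0, "ay": 0, "az": 0.2, "jaw": -1}], "force": 25}}

```text
t: 1.4
eef_pos: [0.4112, 0.036, 0.0069]
tool_rot: [0.0, 0.774, 0.633, 0.0]
wrist_force: [-1.1, 0.2, 5.8]
grip_width: 0.0451
```

The lime is gripped at a width of 45 mm. I'll lift it and carry it over the hopper. The hopper centre comes out at about (0.558, -0.297), and the rim corners agree with the 115 mm offset from the keyhole.

Request:
{"name": "servo_tool", "arguments": {"rows": [{"x": 0, "y": 0, "z": -4, "ax": 0, "ay": 0, "az": 0, "jaw": -1}, {"x": 0, "y": 0, "z": -9, "ax": 0, "ay": 0, "az": 0, "jaw": -1}, {"x": 0, "y": 0, "z": -15, "ax": 0, "ay": 0, "az": 0, "jaw": -1}, {"x": -4, "y": 3, "z": -17, "ax": 0, "ay": 0, "az": -0.04, "jaw": -1}, {"x": -9, "y": 6.5, "z": -17, "ax": 0, "ay": 0, "az": -0.08, "jaw": -1}, {"x": -13.5, "y": 9.5, "z": -17, "ax": 0, "ay": 0, "az": -0.12, "jaw": -1}, {"x": -18, "y": 13, "z": -17, "ax": 0, "ay": 0, "az": -0.16, "jaw": -1}, {"x": -22.5, "y": 16.5, "z": -17, "ax": 0, "ay": 0, "az": -0.16, "jaw": -1}, {"x": -27, "y": 19.5, "z": -17, "ax": 0, "ay": 0, "az": -0.16, "jaw": -1}, {"x": -29.7, "y": 21, "z": -17, "ax": 0, "ay": 0, "az": -0.16, "jaw": -1}]}}

```text
t: 2.65
eef_pos: [0.5583, -0.2994, 0.1764]
tool_rot: [0.0, 0.722, 0.692, 0.0]
wrist_force: [-0.3, 0.4, -0.1]
grip_width: 0.0452
```

Run:
```python
from h import *
w,o=snap('wrist','w1'); s,_=snap('scene','s1')
print(o['eef_pos'],o['tool_rot'],o['grip_width'],o['wrist_force'])
print('kh',proj('wrist',[.443,-.293,.09],o),'hop',proj('wrist',[.558,-.297,.11],o))
out=np.zeros((480,800,3),np.uint8); out[:,:480]=cv2.resize(w,(480,360)).__class__ and cv2.resize(w,(480,480)); out[:320,480:]=cv2.resize(s[200:420,300:520],(320,320)); cv2.imwrite('pics/c2.png',np.hstack([w[:,:,:],np.zeros((480,0,3),np.uint8)]))
```

```text
[ 0.55832431 -0.29935114  0.1763786 ] [3.92094947e-04 7.21748614e-01 6.92155100e-01 3.18636939e-04] 0.04523188863168597 [-0.31139208  0.43763248 -0.14360704]
kh [115.23010549 246.70107676] hop [320.49894848 255.87043902]
```

View pics/w1.png

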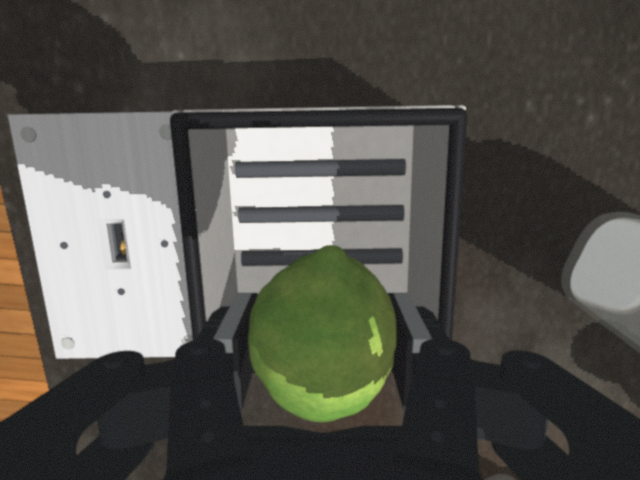

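The lime is held centrally over the mouth. The keyhole centre is at (119,245) in this view, against a predicted (115,247). Now I'll lower, release and rise.

Request:
{"name": "servo_tool", "arguments": {"rows": [{"x": 0.2, "y": 0, "z": 4, "ax": 0, "ay": 0, "az": 0, "jaw": -1}, {"x": 0.2, "y": 0, "z": 8, "ax": 0, "ay": 0, "az": 0, "jaw": -1}, {"x": 0.2, "y": 0, "z": 11, "ax": 0, "ay": 0, "az": 0, "jaw": -1}, {"x": 0.2, "y": 0, "z": 11, "ax": 0, "ay": 0, "az": 0, "jaw": 0.5}, {"x": 0.2, "y": 0, "z": 11, "ax": 0, "ay": 0, "az": 0, "jaw": 0.5}, {"x": 0.2, "y": 0, "z": 11, "ax": 0, "ay": 0, "az": 0, "jaw": 0.5}, {"x": 0.2, "y": 0, "z": 11, "ax": 0, "ay": 0, "az": 0, "jaw": 0.5}, {"x": 0.2, "y": 0, "z": 6, "ax": 0, "ay": 0, "az": 0, "jaw": 0.5}, {"x": 0.2, "y": 0, "z": 1, "ax": 0, "ay": 0, "az": 0, "jaw": 0.5}, {"x": 0.2, "y": 0, "z": -2, "ax": 0, "ay": 0, "az": 0, "jaw": 0.5}]}}

```text
t: 4.0
eef_pos: [0.5593, -0.2988, 0.2001]
tool_rot: [0.003, 0.722, 0.691, 0.001]
wrist_force: [-0.2, -0.3, -0.4]
grip_width: 0.0641
```

Run:
```python
from h import *
w,o=snap('wrist','w2')
g=cv2.cvtColor(w,cv2.COLOR_BGR2HSV); m=cv2.inRange(g,(33,80,30),(80,255,255)); ys,xs=np.nonzero(m); print('green',len(xs),xs.mean(),ys.mean())
o1={'eef_pos':np.array([ 0.55832431,-0.29935114,0.1763786 ]),'tool_rot':[3.92094947e-04,7.21748614e-01,6.92155100e-01,3.18636939e-04]}
for p in [(119,245),(107,222),(124,220),(131,267),(113,269),(10,115),(52,358),(186,358)]: print(p,px('wrist',*p,.09,o1))
print(o['eef_pos'],o['tool_rot'],o['grip_width'])
w=cv2.imread('pics/w1.png')
a=cv2.resize(w[195:295,70:170],(400,400),interpolation=cv2.INTER_CUBIC)
w2=cv2.imread('pics/w2.png'); b=cv2.resize(w2,(400,300)); out=np.zeros((400,800,3),np.uint8); out[:,:400]=a; out[:300,400:]=b; cv2.imwrite('pics/c2.png',out)
```

```text
green 3931 312.421266853218 201.12821165097938
(119, 245) [ 0.44528336 -0.29210454  0.09      ]
(107, 222) [ 0.4408209  -0.27875604  0.09      ]
(124, 220) [ 0.45037138 -0.27801716  0.09      ]
(131, 267) [ 0.44996992 -0.3052506   0.09      ]
(113, 269) [ 0.43956508 -0.30602316  0.09      ]
(10, 115) [ 0.40034456 -0.22047865  0.09      ]
(52, 358) [ 0.39342043 -0.36063068  0.09      ]
(186, 358) [ 0.47406405 -0.3639125   0.09      ]
[ 0.55932652 -0.29879338  0.20011979] [0.00321871 0.72248653 0.69137686 0.00094346] 0.06408073889965867
```

View pics/c2.png

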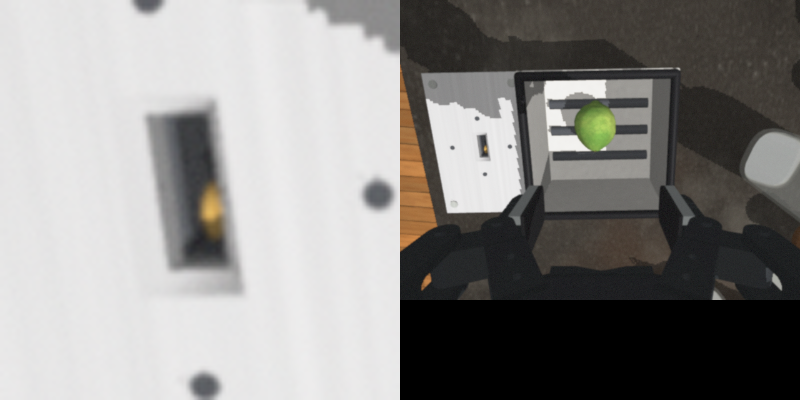

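The lime rests in the hopper, at (595,125) in the composite. I'll stop above the keyhole for a precise look from overhead before fetching the key.

Request:
{"name": "servo_tool", "arguments": {"rows": [{"x": 0, "y": -4, "z": 0, "ax": 0, "ay": 0, "az": 0, "jaw": 0.5}, {"x": 0.1, "y": -8, "z": 0, "ax": 0, "ay": 0, "az": 0, "jaw": 0.5}, {"x": 0.1, "y": -11.5, "z": 2, "ax": 0, "ay": 0, "az": 0, "jaw": 0.5}, {"x": 0.1, "y": -11.5, "z": 4, "ax": 0, "ay": 0, "az": 0, "jaw": 0.5}, {"x": 0.1, "y": -11.5, "z": 5, "ax": 0, "ay": 0, "az": 0, "jaw": 0.5}, {"x": 0.1, "y": -11.5, "z": 5, "ax": 0, "ay": 0, "az": 0, "jaw": 0.5}, {"x": 0.1, "y": -11.5, "z": 5, "ax": 0, "ay": 0, "az": 0, "jaw": 0.5}, {"x": 0.1, "y": -11.5, "z": 5, "ax": 0, "ay": 0, "az": 0, "jaw": 0.5}, {"x": 0.1, "y": -11.5, "z": 5, "ax": 0, "ay": 0, "az": 0, "jaw": 0.5}, {"x": 0.1, "y": -11.5, "z": 5, "ax": 0, "ay": 0, "az": 0, "jaw": 0.5}]}}

```text
t: 5.3
eef_pos: [0.4466, -0.2939, 0.153]
tool_rot: [0.006, 0.722, 0.691, 0.002]
wrist_force: [-0.8, 0.2, -0.1]
grip_width: 0.0638
```

Run:
```python
from h import *
w,o=snap('wrist','w3')
print(repr(o['eef_pos']),repr(o['tool_rot']))
a=cv2.resize(w[160:340,220:420],(800,720),interpolation=cv2.INTER_CUBIC)[60:660]; cv2.imwrite('pics/c3.png',a)
```

```text
array([ 0.44660117, -0.29385383,  0.15300753]) array([0.00620064, 0.72245297, 0.69138963, 0.0019065 ])
```

View pics/c3.png

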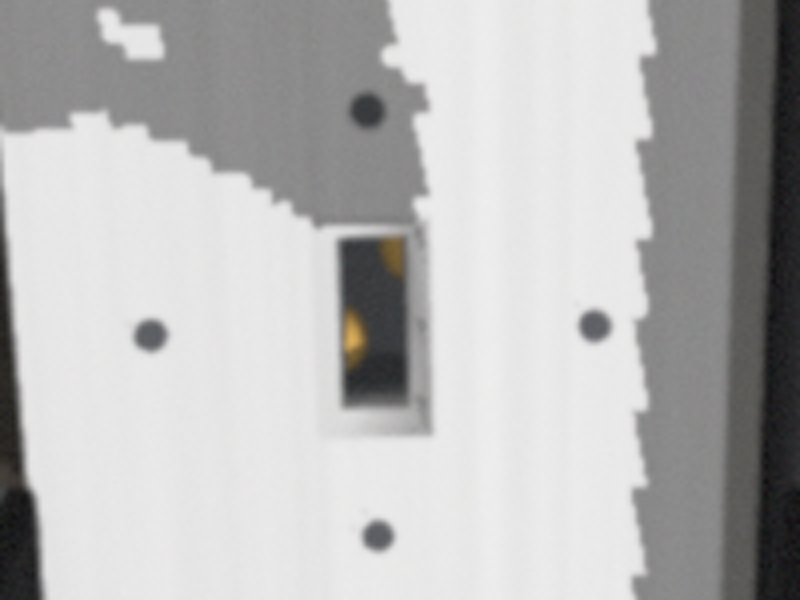

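The slot's bevel rectangle is centred at (374,330) in the crop, which is about pixel (313.4, 257.5). The screw dots agree with that.

Run:
```python
from h import *
o={'eef_pos':np.array([ 0.44660117,-0.29385383,0.15300753]),'tool_rot':np.array([0.00620064,0.72245297,0.69138963,0.0019065])}
P=lambda x,y:px('wrist',220+x/4-.4,160+(y+60)/4-.4,.09,o)
k=P(373.5,330);print('kh',k)
l,r,t,b=P(151,335),P(594,326),P(367,110),P(378,535)
print((l+r)/2,(t+b)/2,'yaw',np.arctan2(*(r-l)[[1,0]]),np.arctan2(-(t-b)[0],(t-b)[1]))
a=[P(318,225),P(425,222),P(432,434),P(320,435)]
print(a,np.arctan2(-(a[0]-a[3])[0],(a[0]-a[3])[1]),np.arctan2(-(a[1]-a[2])[0],(a[1]-a[2])[1]))
M=rot(o['tool_rot']);print(M)
print('to above stand',tool([.3775,.294,.2]), arm.get_obs()['eef_pos'])
print(arm.get_obs()['q'])
```

```text
kh [ 0.44316478 -0.29134663  0.09      ]
[ 0.44305539 -0.2914075   0.09      ] [ 0.44306348 -0.29131634  0.09      ] yaw -0.024735589511141475 -0.023757493698325895
[array([ 0.4369277 , -0.27736798,  0.09      ]), array([ 0.45024719, -0.27758692,  0.09      ]), array([ 0.45001376, -0.3057001 ,  0.09      ]), array([ 0.4356014 , -0.30516343,  0.09      ])] -0.047680148085348435 -0.008303108609899837
[[ 0.04395349  0.99896934  0.01132883]
 [ 0.99901663 -0.04388386 -0.00632307]
 [-0.0058194   0.01159561 -0.99991583]]
to above stand [58.39336843 -9.42448421 -5.14714724] [ 0.44654385 -0.29381904  0.15297151]
[-5.82523684e-01  3.44457784e-01 -6.14208222e-02  1.15208345e+00
  9.78827544e-04  1.03224379e+00]
```

```bash
cat >> h.py <<'E'
def goal(P,ang,o=None):
    """shift (cm) and rotvec to put TCP at P, tool down, jaw axis (tool y) at world angle ang"""
    o=o or arm.get_obs(); M=rot(o['tool_rot']); c,s=np.cos(ang),np.sin(ang)
    T=np.array([[-s,c,0],[c,s,0],[0,0,-1.]])
    return np.round(tool(P,o),2),np.round(R.from_matrix(M.T@T).as_rotvec(),4)
E
python3 -c "
from h import *
print(goal([.377,.294,.2],1.2),goal([.377,.294,.2],1.99))"
```

```text
(array([58.39, -9.47, -5.15]), array([ 0.0064,  0.0121, -1.2439])) (array([58.39, -9.47, -5.15]), array([ 1.4000e-03,  1.5300e-02, -2.0339e+00]))
```

Request:
{"name": "servo_tool", "arguments": {"rows": [{"x": 3, "y": -0.5, "z": -3, "ax": 0, "ay": 0.001, "az": -0.1, "jaw": 0.2}, {"x": 8.5, "y": -1.4, "z": -5.1, "ax": 0, "ay": 0.002, "az": -0.25, "jaw": 0.2}, {"x": 14.5, "y": -2.3, "z": -5.1, "ax": 0.001, "ay": 0.003, "az": -0.4, "jaw": 0.2}, {"x": 20.5, "y": -3.3, "z": -5.1, "ax": 0.002, "ay": 0.005, "az": -0.55, "jaw": 0.2}, {"x": 26.5, "y": -4.3, "z": -5.1, "ax": 0.003, "ay": 0.006, "az": -0.7, "jaw": 0.2}, {"x": 32.5, "y": -5.3, "z": -5.1, "ax": 0.004, "ay": 0.008, "az": -0.85, "jaw": 0.2}, {"x": 38.5, "y": -6.2, "z": -5.1, "ax": 0.005, "ay": 0.01, "az": -1.0, "jaw": 0.2}, {"x": 44.5, "y": -7.2, "z": -5.1, "ax": 0.006, "ay": 0.011, "az": -1.15, "jaw": 0.2}, {"x": 50, "y": -8.1, "z": -5.1, "ax": 0.006, "ay": 0.012, "az": -1.24, "jaw": 0.2}, {"x": 54, "y": -8.8, "z": -5.1, "ax": 0.006, "ay": 0.012, "az": -1.24, "jaw": 0.2}]}}

```text
t: 6.6
eef_pos: [0.3813, 0.2522, 0.2]
tool_rot: [0.0, 0.185, 0.983, 0.0]
wrist_force: [0.4, -0.1, -0.0]
grip_width: 0.0513
```

```bash
python3 -c "
from h import *
print(goal([.377,.294,.17],1.99))"
```

```text
(array([1.92, 3.74, 3.  ]), array([ 6.000e-04,  1.100e-03, -7.914e-01]))
```

Request:
{"name": "servo_tool", "arguments": {"rows": [{"x": 0.5, "y": 1, "z": 0, "ax": 0, "ay": 0, "az": -0.15, "jaw": 0.2}, {"x": 1, "y": 2, "z": 1, "ax": 0, "ay": 0, "az": -0.3, "jaw": 0.2}, {"x": 1.5, "y": 3, "z": 2, "ax": 0, "ay": 0, "az": -0.45, "jaw": 0.2}, {"x": 1.9, "y": 3.7, "z": 3, "ax": 0, "ay": 0, "az": -0.6, "jaw": 0.2}, {"x": 1.9, "y": 3.7, "z": 3, "ax": 0, "ay": 0.001, "az": -0.7, "jaw": 0.2}, {"x": 1.9, "y": 3.7, "z": 3, "ax": 0, "ay": 0.001, "az": -0.79, "jaw": 0.2}, {"x": 1.9, "y": 3.7, "z": 3, "ax": 0, "ay": 0.001, "az": -0.79, "jaw": 0.2}, {"x": 1.9, "y": 3.7, "z": 3, "ax": 0, "ay": 0.001, "az": -0.79, "jaw": 0.2}, {"x": 1.9, "y": 3.7, "z": 3, "ax": 0, "ay": 0.001, "az": -0.79, "jaw": 0.2}, {"x": 1.9, "y": 3.7, "z": 3, "ax": 0, "ay": 0.001, "az": -0.79, "jaw": 0.2}]}}

```text
t: 7.85
eef_pos: [0.3771, 0.2936, 0.1701]
tool_rot: [0.0, -0.207, 0.978, 0.0]
wrist_force: [-0.4, 0.5, 0.3]
grip_width: 0.0513
```

Run:
```python
from h import *
w,o=snap('wrist','w4')
print(repr(o['eef_pos']),repr(o['tool_rot']))
print(proj('wrist',[.377,.294,.087],o))
a=cv2.resize(w[130:380,190:450],(780,750),interpolation=cv2.INTER_CUBIC)[:600]; cv2.imwrite('pics/c4.png',a)
```

```text
array([0.37706553, 0.29356507, 0.17010202]) array([ 1.53371383e-04, -2.07157497e-01,  9.78307548e-01,  2.98667551e-04])
[321.91112483 249.40095242]
```

View pics/c4.png

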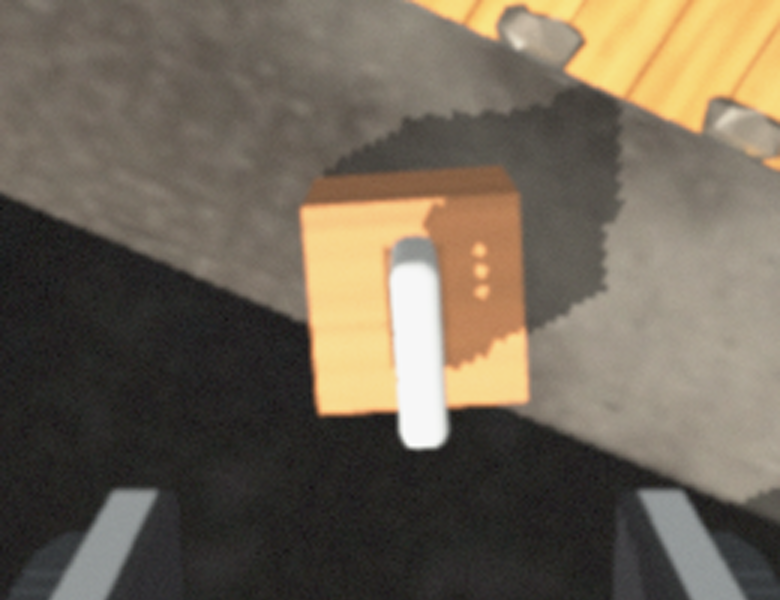

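The bow's top face runs from (415,264) to (424,447) in the crop. The block's top corners are (302,207), (520,193), (528,402) and (317,415).

Run:
```python
from h import *
P=lambda x,y,z:px('wrist',190+x/3-.3,130+y/3-.3,z)
a,b=P(415,264,.087),P(424,447,.087); print('bow',(a+b)/2,np.linalg.norm(a-b),np.arctan2(*(a-b)[[1,0]]))
c=[P(302,207,.045),P(520,193,.045),P(528,402,.045),P(317,415,.045)]
print('block',np.mean(c,0),[ (np.linalg.norm(c[i]-c[i-1]),np.arctan2(*(c[i]-c[i-1])[[1,0]])) for i in range(4)])
```

```text
bow [0.37494135 0.29770795 0.087     ] 0.035080482195591386 -2.6712140473292068
block [0.37534732 0.29803251 0.045     ] [(np.float64(0.04640076285999298), np.float64(-2.6706567022030043)), (np.float64(0.04619175281609731), np.float64(2.0538071667861924)), (np.float64(0.04639937916334645), np.float64(0.4813521858593795)), (np.float64(0.04667506279715377), np.float64(-1.0878269462127548))]
```

```bash
python3 -c "
from h import *
print(goal([.3751,.2979,.052],2.046))"
```

```text
(array([1.000e-02, 4.700e-01, 1.181e+01]), array([ 0.0005,  0.0004, -0.0578]))
```

Request:
{"name": "servo_tool", "arguments": {"rows": [{"x": 0, "y": 0.47, "z": 0, "ax": 0, "ay": 0, "az": -0.058, "jaw": 0.2}, {"x": 0, "y": 0.47, "z": 3, "ax": 0, "ay": 0, "az": -0.058, "jaw": 0.2}, {"x": 0, "y": 0.47, "z": 6.5, "ax": 0, "ay": 0, "az": -0.058, "jaw": 0.2}, {"x": 0, "y": 0.47, "z": 9.5, "ax": 0, "ay": 0, "az": -0.058, "jaw": 0.2}, {"x": 0, "y": 0.47, "z": 11.8, "ax": 0, "ay": 0, "az": -0.058, "jaw": 0.2}, {"x": 0, "y": 0.47, "z": 11.8, "ax": 0, "ay": 0, "az": -0.058, "jaw": 0.2}, {"x": 0, "y": 0.47, "z": 11.8, "ax": 0, "ay": 0, "az": -0.058, "jaw": -1}, {"x": 0, "y": 0.47, "z": 11.8, "ax": 0, "ay": 0, "az": -0.058, "jaw": -1}, {"x": 0, "y": 0.47, "z": 11.8, "ax": 0, "ay": 0, "az": -0.058, "jaw": -1}, {"x": 0, "y": 0.47, "z": 11.8, "ax": 0, "ay": 0, "az": -0.058, "jaw": -1}], "force": 70}}

```text
t: 9.15
eef_pos: [0.376, 0.2987, 0.0534]
tool_rot: [0.001, -0.235, 0.972, 0.001]
wrist_force: [-0.1, -0.4, 6.3]
grip_width: 0.0084
```

```bash
python3 -c "
from h import *
print(goal([.3751,.2979,.17],2.046)); print(arm.get_obs()['wrist_force'],arm.get_obs()['torque'])"
```

```text
(array([ 8.000e-02, -1.000e-02, -1.166e+01]), array([0.0012, 0.0031, 0.0002]))
[-0.11554621 -0.41085121  6.25977186] [-0.06152526  0.17789539  0.01211293]
```

The key is held (8.4 mm). I'll lift it straight up and carry it toward the keyhole.

Request:
{"name": "servo_tool", "arguments": {"rows": [{"x": 0, "y": 0, "z": -3, "ax": 0, "ay": 0, "az": 0, "jaw": -1}, {"x": 0, "y": 0, "z": -8, "ax": 0, "ay": 0, "az": 0, "jaw": -1}, {"x": 0, "y": 0, "z": -13, "ax": 0, "ay": 0, "az": 0, "jaw": -1}, {"x": 1.5, "y": -4, "z": -15, "ax": 0, "ay": 0.001, "az": -0.1, "jaw": -1}, {"x": 3.5, "y": -9, "z": -15, "ax": 0, "ay": 0.001, "az": -0.25, "jaw": -1}, {"x": 5.5, "y": -14.5, "z": -15, "ax": 0.001, "ay": 0.002, "az": -0.4, "jaw": -1}, {"x": 7.5, "y": -20, "z": -15, "ax": 0.001, "ay": 0.002, "az": -0.55, "jaw": -1}, {"x": 9.5, "y": -25, "z": -15, "ax": 0.001, "ay": 0.003, "az": -0.7, "jaw": -1}, {"x": 11.4, "y": -30, "z": -15, "ax": 0.001, "ay": 0.003, "az": -0.8, "jaw": -1}, {"x": 13, "y": -34, "z": -15, "ax": 0.001, "ay": 0.003, "az": -0.9, "jaw": -1}]}}

```text
t: 10.4
eef_pos: [0.4155, -0.0657, 0.2027]
tool_rot: [0.0, -0.636, 0.772, -0.001]
wrist_force: [0.6, -0.4, -1.1]
grip_width: 0.0085
```

```bash
python3 -c "
from h import *
o=arm.get_obs();print(o['q'],goal([.4431,-.2914,.17],3.116))"
```

```text
[-1.56399465e-01  9.87386605e-02 -2.44099996e-01  1.22624712e+00
 -4.93200344e-04 -1.53378733e+00] (array([21.62, -7.04,  3.29]), array([-0.0017, -0.0006, -0.1678]))
```

Request:
{"name": "servo_tool", "arguments": {"rows": [{"x": 4, "y": -1.3, "z": 0, "ax": 0, "ay": 0, "az": -0.05, "jaw": -1}, {"x": 9, "y": -2.9, "z": 0, "ax": 0, "ay": 0, "az": -0.1, "jaw": -1}, {"x": 14, "y": -4.6, "z": 0, "ax": -0.001, "ay": 0, "az": -0.15, "jaw": -1}, {"x": 18.5, "y": -6, "z": 0, "ax": -0.002, "ay": -0.001, "az": -0.168, "jaw": -1}, {"x": 21, "y": -6.8, "z": 0, "ax": -0.002, "ay": -0.001, "az": -0.168, "jaw": -1}, {"x": 21.6, "y": -7.05, "z": 1.5, "ax": -0.002, "ay": -0.001, "az": -0.168, "jaw": -1}, {"x": 21.6, "y": -7.05, "z": 3.3, "ax": -0.002, "ay": -0.001, "az": -0.168, "jaw": -1}, {"x": 21.6, "y": -7.05, "z": 3.3, "ax": -0.002, "ay": -0.001, "az": -0.168, "jaw": -1}, {"x": 21.6, "y": -7.05, "z": 3.3, "ax": -0.002, "ay": -0.001, "az": -0.168, "jaw": -1}, {"x": 21.6, "y": -7.05, "z": 3.3, "ax": -0.002, "ay": -0.001, "az": -0.168, "jaw": -1}]}}

```text
t: 11.65
eef_pos: [0.4437, -0.291, 0.1707]
tool_rot: [0.0, -0.698, 0.716, -0.0]
wrist_force: [-0.3, -0.2, -0.5]
grip_width: 0.0082
```

Run:
```python
from h import *
w,o=snap('wrist','w5'); s,_=snap('scene','s5')
print(repr(o['eef_pos']),repr(o['tool_rot']))
kh=np.array([.4431,-.2914,.09]); e=np.array(o['eef_pos']); M=rot(o['tool_rot'])
print('kh w',proj('wrist',kh,o),'tip w',proj('wrist',e+[0,0,-.041],o),'tip s',proj('scene',e+[0,0,-.041]),'kh s',proj('scene',kh))
a=cv2.resize(w[200:400,220:420],(480,480),interpolation=cv2.INTER_CUBIC)
b=cv2.resize(s[285:365,350:430],(320,320),interpolation=cv2.INTER_CUBIC)
out=np.zeros((480,800,3),np.uint8); out[:,:480]=a; out[:320,480:]=b; cv2.imwrite('pics/c5.png',out)
```

```text
array([ 0.44366888, -0.29097788,  0.17066144]) array([ 2.28012360e-04, -6.98331259e-01,  7.15774572e-01, -4.03926725e-04])
kh w [323.66861645 249.55116639] tip w [322.74869502 274.27398896] tip s [389.24866907 324.28074947] kh s [387.61363918 341.93901394]
```

View pics/c5.png

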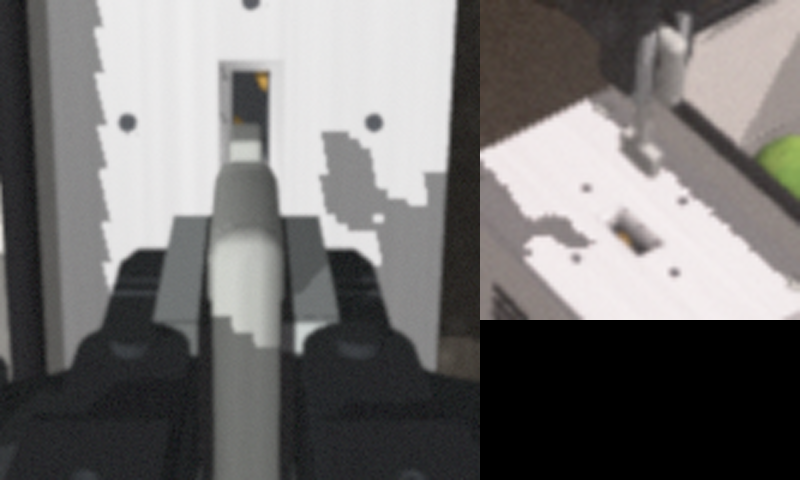

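The bit's far end is at v≈252 in the wrist view, against 251 predicted, and it lines up laterally with the slot to within about 0.5 mm. The scene view agrees. Descending now to just inside the slot.

```bash
python3 -c "
from h import *
print(goal([.4431,-.2914,.125],3.114))"
```

```text
(array([0.02, 0.05, 4.56]), array([-0.0009, -0.0003,  0.0026]))
```

Request:
{"name": "servo_tool", "arguments": {"rows": [{"x": 0, "y": 0.05, "z": 0.5, "ax": -0.001, "ay": 0, "az": 0.002, "jaw": -1}, {"x": 0, "y": 0.05, "z": 1.5, "ax": -0.001, "ay": 0, "az": 0.002, "jaw": -1}, {"x": 0, "y": 0.05, "z": 2.5, "ax": -0.001, "ay": 0, "az": 0.002, "jaw": -1}, {"x": 0, "y": 0.05, "z": 3.3, "ax": -0.001, "ay": 0, "az": 0.002, "jaw": -1}, {"x": 0, "y": 0.05, "z": 3.6, "ax": -0.001, "ay": 0, "az": 0.002, "jaw": -1}, {"x": 0, "y": 0.05, "z": 3.9, "ax": -0.001, "ay": 0, "az": 0.002, "jaw": -1}, {"x": 0, "y": 0.05, "z": 4.2, "ax": -0.001, "ay": 0, "az": 0.002, "jaw": -1}, {"x": 0, "y": 0.05, "z": 4.4, "ax": -0.001, "ay": 0, "az": 0.002, "jaw": -1}, {"x": 0, "y": 0.05, "z": 4.6, "ax": -0.001, "ay": 0, "az": 0.002, "jaw": -1}, {"x": 0, "y": 0.05, "z": 4.6, "ax": -0.001, "ay": 0, "az": 0.002, "jaw": -1}], "force": 80}}

```text
t: 13.0
eef_pos: [0.4431, -0.2911, 0.1245]
tool_rot: [-0.0, -0.698, 0.717, 0.0]
wrist_force: [-0.0, 0.4, -1.0]
grip_width: 0.0079
```

The tip is about 8 mm down with no contact force. Next I'll press on while rocking ±0.08 rad.

Request:
{"name": "servo_tool", "arguments": {"rows": [{"x": 0, "y": 0, "z": 0.2, "ax": 0, "ay": 0, "az": 0.08, "jaw": -1}, {"x": 0, "y": 0, "z": 0.4, "ax": 0, "ay": 0, "az": -0.08, "jaw": -1}, {"x": 0, "y": 0, "z": 0.6, "ax": 0, "ay": 0, "az": 0.08, "jaw": -1}, {"x": 0, "y": 0, "z": 0.8, "ax": 0, "ay": 0, "az": -0.08, "jaw": -1}, {"x": 0, "y": 0, "z": 1.0, "ax": 0, "ay": 0, "az": 0.08, "jaw": -1}, {"x": 0, "y": 0, "z": 1.2, "ax": 0, "ay": 0, "az": -0.08, "jaw": -1}, {"x": 0, "y": 0, "z": 1.35, "ax": 0, "ay": 0, "az": 0.08, "jaw": -1}, {"x": 0, "y": 0, "z": 1.5, "ax": 0, "ay": 0, "az": -0.08, "jaw": -1}, {"x": 0, "y": 0, "z": 1.6, "ax": 0, "ay": 0, "az": 0.06, "jaw": -1}, {"x": 0, "y": 0, "z": 1.65, "ax": 0, "ay": 0, "az": 0, "jaw": -1}]}}

```text
t: 14.25
eef_pos: [0.4428, -0.2906, 0.1094]
tool_rot: [0.0, -0.698, 0.716, 0.0]
wrist_force: [-3.1, 2.9, 6.0]
grip_width: 0.0077
```

Run:
```python
from h import *
o=arm.get_obs(); print(o['eef_pos'],o['wrist_force'],o['torque'],o['q'][5],goal([.4431,-.2914,.1075],3.114))
w,o=snap('wrist','w6'); s,_=snap('scene','s6')
a=cv2.resize(w[200:400,220:420],(480,480),interpolation=cv2.INTER_CUBIC)
b=cv2.resize(s[285:365,350:430],(320,320),interpolation=cv2.INTER_CUBIC)
out=np.zeros((480,800,3),np.uint8); out[:,:480]=a; out[:320,480:]=b; cv2.imwrite('pics/c6.png',out)
```

```text
[ 0.44281027 -0.29063676  0.10937145] [-3.06148383  2.91852321  5.98486471] [0.58103368 0.68588855 0.11833285] -2.126075507991426 (array([ 0.08, -0.03,  0.19]), array([0.    , 0.0002, 0.002 ]))
```

Request:
{"name": "servo_tool", "arguments": {"rows": [{"x": 0.05, "y": 0, "z": 0.2, "ax": 0, "ay": 0, "az": 0.08, "jaw": -1}, {"x": 0.05, "y": 0, "z": 0.3, "ax": 0, "ay": 0, "az": -0.08, "jaw": -1}, {"x": 0.05, "y": 0, "z": 0.4, "ax": 0, "ay": 0, "az": 0.08, "jaw": -1}, {"x": 0.05, "y": 0, "z": 0.5, "ax": 0, "ay": 0, "az": -0.08, "jaw": -1}, {"x": 0.05, "y": 0, "z": 0.5, "ax": 0, "ay": 0, "az": 0.08, "jaw": -1}, {"x": 0.05, "y": 0, "z": 0.5, "ax": 0, "ay": 0, "az": -0.08, "jaw": -1}, {"x": 0.05, "y": 0, "z": 0.5, "ax": 0, "ay": 0, "az": 0.08, "jaw": -1}, {"x": 0.05, "y": 0, "z": 0.5, "ax": 0, "ay": 0, "az": -0.08, "jaw": -1}, {"x": 0.05, "y": 0, "z": 0.5, "ax": 0, "ay": 0, "az": 0, "jaw": -1}, {"x": 0.05, "y": 0, "z": 0.5, "ax": 0, "ay": 0, "az": 0, "jaw": -1}]}}

```text
t: 15.6
eef_pos: [0.4429, -0.2909, 0.1081]
tool_rot: [0.001, -0.698, 0.716, -0.001]
wrist_force: [-8.1, 5.3, 23.6]
grip_width: 0.0082
```

Run:
```python
from h import *
o=arm.get_obs(); print(o['eef_pos'],o['wrist_force'],o['torque'],o['q'][5],goal([.4431,-.2914,.1085],3.114))
w,o=snap('wrist','w7'); s,_=snap('scene','s7')
kh=np.array([.4431,-.2914,.09])
print('bow top s if home',proj('scene',kh+[0,0,.052]),'w',proj('wrist',kh+[0,0,.052],o))
a=cv2.resize(w[200:400,220:420],(480,480),interpolation=cv2.INTER_CUBIC)
b=cv2.resize(s[285:365,350:430],(320,320),interpolation=cv2.INTER_CUBIC)
out=np.zeros((480,800,3),np.uint8); out[:,:480]=a; out[:320,480:]=b; cv2.imwrite('pics/c7.png',out)
```

```text
[ 0.44289408 -0.29085293  0.10808719] [-8.14746259  5.27042392 23.60293047] [1.49068786 1.82902474 0.05986871] -2.1259819489045273 (array([ 0.05, -0.02, -0.04]), array([-0.0022, -0.0004,  0.0013]))
bow top s if home [389.64854568 318.99769582] w [322.20364733 358.74372243]
```

View pics/c7.png

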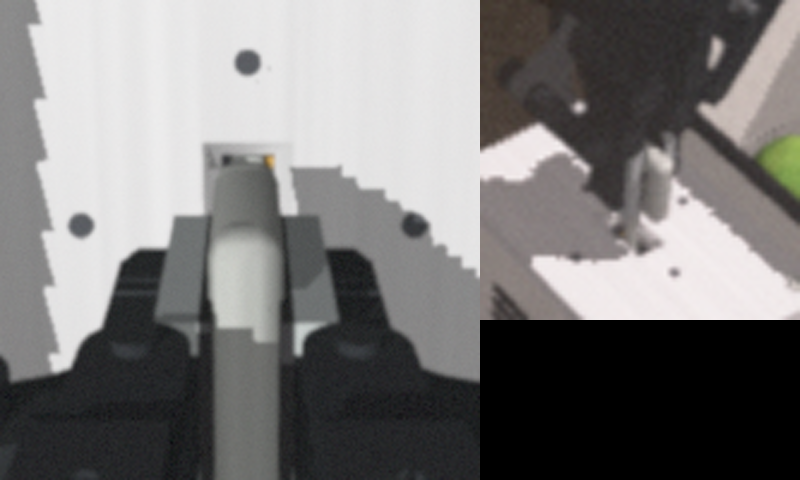

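The key is bottomed. It holds 23.6 N at TCP z 0.1081, where fully home was expected at 0.1084, and it hasn't slipped in the pads. Now the clockwise turn, which is +az about the downward tool z, under light downward pressure.

Request:
{"name": "servo_tool", "arguments": {"rows": [{"x": 0, "y": 0, "z": 0.15, "ax": 0, "ay": 0, "az": 0.08, "jaw": -1}, {"x": 0, "y": 0, "z": 0.15, "ax": 0, "ay": 0, "az": 0.2, "jaw": -1}, {"x": 0, "y": 0, "z": 0.15, "ax": 0, "ay": 0, "az": 0.34, "jaw": -1}, {"x": 0, "y": 0, "z": 0.15, "ax": 0, "ay": 0, "az": 0.48, "jaw": -1}, {"x": 0, "y": 0, "z": 0.15, "ax": 0, "ay": 0, "az": 0.62, "jaw": -1}, {"x": 0, "y": 0, "z": 0.15, "ax": 0, "ay": 0, "az": 0.76, "jaw": -1}, {"x": 0, "y": 0, "z": 0.15, "ax": 0, "ay": 0, "az": 0.9, "jaw": -1}, {"x": 0, "y": 0, "z": 0.15, "ax": 0, "ay": 0, "az": 1.04, "jaw": -1}, {"x": 0, "y": 0, "z": 0.15, "ax": 0, "ay": 0, "az": 1.18, "jaw": -1}, {"x": 0, "y": 0, "z": 0.15, "ax": 0, "ay": 0, "az": 1.2, "jaw": -1}]}}

```text
t: 16.95
eef_pos: [0.444, -0.2912, 0.1084]
tool_rot: [0.002, -0.171, 0.985, -0.001]
wrist_force: [-1.2, 2.9, 7.8]
grip_width: 0.0077
```

Run:
```python
from h import *
o=arm.get_obs(); print(o['eef_pos'],o['wrist_force'],o['torque'],o['q'][5],o['grip_width'],goal([.4431,-.2912,.1085],3.114-1.72))
```

```text
[ 0.4439577  -0.2911773   0.10841252] [-1.1593261   2.94473862  7.75884696] [0.45774977 0.33388436 0.1630862 ] -0.9250174170038922 0.007672902322216774 (array([ 0.08,  0.03, -0.01]), array([-0.0022,  0.005 ,  0.5206]))
```

Request:
{"name": "servo_tool", "arguments": {"rows": [{"x": 0, "y": 0, "z": 0.1, "ax": 0, "ay": 0.001, "az": 0.1, "jaw": -1}, {"x": 0, "y": 0, "z": 0.1, "ax": 0, "ay": 0.001, "az": 0.22, "jaw": -1}, {"x": 0, "y": 0, "z": 0.1, "ax": 0, "ay": 0.002, "az": 0.34, "jaw": -1}, {"x": 0, "y": 0, "z": 0.1, "ax": -0.001, "ay": 0.003, "az": 0.44, "jaw": -1}, {"x": 0, "y": 0, "z": 0.1, "ax": -0.001, "ay": 0.003, "az": 0.5, "jaw": -1}, {"x": 0, "y": 0, "z": 0.1, "ax": -0.001, "ay": 0.003, "az": 0.54, "jaw": -1}, {"x": 0, "y": 0, "z": 0.1, "ax": -0.001, "ay": 0.003, "az": 0.56, "jaw": -1}, {"x": 0, "y": 0, "z": 0.1, "ax": -0.001, "ay": 0.003, "az": 0.56, "jaw": -1}, {"x": 0, "y": 0, "z": 0.1, "ax": -0.001, "ay": 0.003, "az": 0.56, "jaw": -1}, {"x": 0, "y": 0, "z": 0.1, "ax": -0.001, "ay": 0.003, "az": 0.56, "jaw": -1}]}}

```text
t: 18.2
eef_pos: [0.4449, -0.2918, 0.1084]
tool_rot: [0.002, 0.107, 0.994, -0.001]
wrist_force: [0.3, -0.7, 5.4]
grip_width: 0.0078
```

Run:
```python
from h import *
o=arm.get_obs(); print(o['eef_pos'],o['wrist_force'],o['torque'],o['q'][5],o['q'][5]+2.126,o['grip_width'])
M=rot(o['tool_rot']); print('turned',3.114-np.arctan2(M[1,1],M[0,1])) 
w,o=snap('wrist','w8'); s,_=snap('scene','s8')
a=cv2.resize(w,(480,360)); b=cv2.resize(s[240:400,330:490],(320,320),interpolation=cv2.INTER_CUBIC)
out=np.zeros((360,800,3),np.uint8); out[:,:480]=a; out[:320,480:]=b; cv2.imwrite('pics/c8.png',out)
```

```text
[ 0.44488133 -0.29181049  0.10839742] [ 0.30760681 -0.66444208  5.35408741] [-0.08789791  0.07297174  0.64041057] -0.36526872453343323 1.7607312754665667 0.007797911839083649
turned 1.7584822654621601
```

View pics/c8.png

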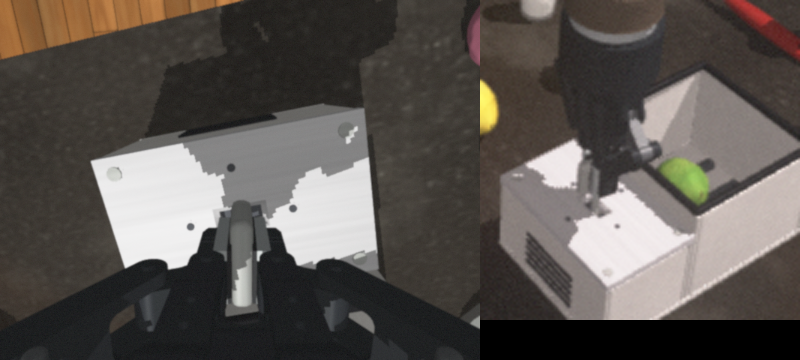

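The torque rose from about 0.16 to 0.64 Nm at 1.76 rad of turn, so the switch is on its stop. The key is still aligned in the pads and the lime is visible in the hopper. Handing in with this hold.

```bash
python3 -c "
from h import *
arm.hand_in(); o=arm.get_obs(); print(o['t'],o['torque'][2],o['grip_width'],o['wrist_force'])"
```

```text
the job is handed in; nothing more can be done
the job is handed in; nothing more can be done
```

I dropped the green lime into the hopper and released it. Then I took the key from its stand, rocked it home past the pins, turned it clockwise to the stop, and handed in at about 18 s while still gripping it there.

Last checks:
- **Lime:** visible in the hopper in the final picture.
- **Key depth:** the tool came to rest within 0.5 mm of the height expected for a fully home key, and held 23.6 N there.
- **Turn:** the gripper turned 1.76 rad. The torque rose from 0.16 to 0.64 Nm, well above the spring's 0.15 Nm, so the switch was against its end stop.
- **Grip:** 7.8 mm opening on a 9 mm key, with 5 N of downward push kept on.
- **Other objects:** the lemons, salt shaker and jar were never touched as far as I know, but I did not re-measure them.

No check failed. After hand-in the interface allowed no more readings, so I have none from the final second.

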